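Press a device plate down and slide it home under the leaf spring of a test nest

TASK

Load the olive-green device plate into the bench test nest: with the fingertips, press its lifted front end down flat against the spring contact beneath it and, keeping it pressed, slide it forward under the leaf spring until it is fully home against the two stop pins, then let go. Do not lift the plate or touch the leaf spring, and leave the loose things around the nest where they are.

Things in the scene. Friction and masses are not known exactly. Their poses are not given: they have to be found in the camera images.
- nest: fixed test nest: aluminium base 330 x 150 mm, its flat bed 20 mm above the bench. Origin at the centre of its underside (bench level); x is the sliding direction, towards the leaf spring, z up. Two steel guide rails (y = +-56 to +-68 mm, x = -150 to +95 mm, 16 mm above the bed) guide the plate with 2 mm of play each side
- contact_tip (a point): top of the domed brass spring contact (14 mm across) on the nest's centre line at nest x = +35 mm. It stands 12 mm out of the bed, under the plate's front end, and lifts it; pressed down it sinks flush with the bed (3.5 N when out, 9.5 N flush)
- stop (a point): point on the bed half-way between the two dark stop pins, in line with their faces (nest x = +97 mm): where the plate's front edge must arrive. The pins are 8 mm thick and 12 mm high, at nest y = +-42 mm. Beyond them stands a dark spring block, nest x = +132 to +160 mm, 23 mm above the bed
- leaf_spring: blued spring-steel leaf 40 mm wide, 1.5 mm thick, on the nest's centre line, clamped on the spring block. Origin at its root, 34 mm above the bench, nest x = +135 mm. It falls to its bend at nest x = +73 mm, then kicks up to an entry lip ending at nest x = +58 mm, its underside 9 mm above the bed. It springs upward: 7 N at the bend to start, 10 N when riding on the plate
- leaf_bend (a point): the lowest line of the leaf spring (a rounded bend), in the middle of its width: 2 mm above the bed when nothing is under it, 4 mm when it rides on the plate; it moves with the leaf. Pushing the pressed plate in under it takes up to about 20 N, sliding on to the stop about 8 N
- device_plate: loose olive-green plate 190 x 108 x 4 mm, about 0.5 kg, between the guide rails. Origin at the centre of its underside; x towards its front edge (nose), z up. At the start its tail rests on the bed and its nose stands lifted on the spring contact. Pressing at press_spot takes about 12 N to bring it flat; it slides easily on the bed (friction about 0.25)
- contactor (a point): centre of the top of the black contactor on the plate's tail end: plate x = -90 to -40 mm, y = -42 to +18 mm, top 52 mm above the plate's underside. Two red binding posts stand beside it (plate x = -88 to -47 mm, y = +30 to +46 mm, 31 mm high)
- strip (a point): centre of the top of the black terminal strip fixed across the plate: plate x = +29 to +47 mm, y = +-38 mm, top 25 mm above the plate's underside. The plate is bare for 69 mm between it and the contactor, and for 48 mm from it to the nose
- nose (a point): middle of the plate's front edge, on its top face; 24 mm above the bench when flat on the bed, about 36 mm when lifted at the start, 42 to 56 mm short of the stop at the start
- tail (a point): middle of the plate's rear edge, on its top face; 24 mm above the bench when flat on the bed
- press_spot (a point): point on the bare top face of the plate, on its centre line, 80 mm behind the nose and 14 mm behind the rear face of the terminal strip: a good place for the fingertips to press down and push the plate forward, also against the strip's rear face
- transducer: loose black current transducer, 45 x 58 x 55 mm, beside the nest; bystander. Origin at the centre of its underside
- cap_box: loose small cardboard box with a blue band and red caps in it, 90 x 70 x 45 mm, beside the nest; bystander. Origin at the centre of its underside
- driver: loose screwdriver with an orange handle lying beside the nest, about 200 mm long along its x axis; bystander
Not all that is in view belongs to the job. There is more than one size of the device_plate; the one meant has the size given above.

How it is judged (in metres and radians):
On the way, in this order (a step that is already met when the one before it is completed fails the run):
1. the fingers press the plate's nose down (to within 5 mm of flat) while it is still in front of the leaf spring (contact force between the fingers and device_plate above 5 N and z of nose in the frame of nest below 0.029 m and x of nose in the frame of nest below 0.068 m), for 0.05 s.
2. with the fingers still on it, the plate slides in under the bend of the leaf spring and lifts it (contact force between the fingers and device_plate above 4 N and x of nose in the frame of nest above 0.076 m and z of nose in the frame of nest below 0.027 m and z of leaf_bend in the frame of nest above 0.0228 m), for 0.05 s.
At the end, for the whole second after the job is handed in: The plate rests flat on the bed (nose within 2 mm and tail within 3 mm of flat, tilt under 0.03 rad), its front edge within 4 mm of the stop pins' faces, the leaf spring riding on top of it (bend at least 2.8 mm above the bed), everything let go and at rest (x of nose in the frame of stop above -0.004 m and z of nose in the frame of nest below 0.026 m and z of tail in the frame of nest below 0.027 m and z of leaf_bend in the frame of nest above 0.0228 m and angle between device_plate's own z axis and vertical below 0.03 rad and linear speed of device_plate below 0.01 m/s); the robot touches nothing.
It fails at once if the plate is lifted or tipped out of the nest (its middle more than 40 mm above the bench, or its tail lifted more than 14 mm) (height (world z) of device_plate above 0.04 m or height (world z) of tail above 0.038 m).
It fails at once if the robot touches the leaf spring (contact force between any of the fingers, the arm and leaf_spring above 0.5 N).
It fails at once if a bystander is moved by more than 15 mm (distance of any of transducer, cap_box, driver from where it was at the start of the episode above 0.015 m).
It also fails if it takes over 38 s, if anything falls off the work surface, if the arm or the gripper's body presses on something with over 40 N, if the wrist force passes 120 N, or if a joint passes its speed limit or range.

ROBOT

A 6-joint arm with a two-finger parallel gripper is mounted at the origin on the work surface. World frame = base frame: x ahead of the robot, y to its left, z up, the work surface at z = 0. Lengths are in mm, angles in rad, forces in N, time in s.
With the tool pointing down it reaches from about 350 to 975 mm from the base axis. Payload 4.9 kg.
Tool frame: the origin (TCP) lies between the finger pads; the fingertips stand 11 mm ahead of it and the grasp point (between the pads) lies 8 mm behind it; z points along the fingers, y is the direction in which the jaws open and shut (so a half turn about z gives the same grasp; the last joint's range is limited). The gripper opens to 85 mm and grips with 20 to 120 N. Pads are 22 mm wide; open, the fingers measure 114 mm over their backs; the gripper's body (76 mm by 85 mm) begins 54 mm behind the grasp point. The pads swing forward as they close: fully open they stand 13 mm farther back than shut.
Start: joints at [1.067, 0.053, 1.613, -0, 1.476, -0.119], TCP at [234.597, 579.28, 242.304] pointing down, gripper open.
Joint ranges: [-3.01, 3.01], [-1.01, 2.22], [0.06, 2.58], [-1.02, 4.17], [0.09, 2.62], [-3.14, 3.14]. Speed limits (rad/s): [2.57, 2.57, 3.14, 3.14, 3.14, 3.14].

INTERFACE

Orientations are given as a unit quaternion [x, y, z, w].
In Python, from bench import get_obs, optics, hand_in gives the robot as it stands.
- The arm moves only by the tool step_arm, never from a script. Its argument "deltas" is a list of rows, each an object of numbers: "x", "y", "z": the shift along the tool's x, y, z normalised to -1 to 1, where 1 is 0.1 m; "rx", "ry", "rz": the turn, a rotation vector about the tool's x, y, z normalised to -1 to 1, where 1 is 45 degrees; "grip": the closure, from 0 (fully open) to 1 (shut). A call has 1 to 12 rows; each row is the pose to reach, as a shift and turn from the pose commanded when the call began, along the tool's axes at that moment; what a row does not reach only later rows make up. A row lasts 1/12 s, in which the tool goes at most 41.7 mm and 7.16 degrees, less where a joint would pass 70% of its speed; a pose out of reach is approached as far as the arm can. A call with a number of a shift or a turn outside -1 to 1 is refused whole. A call with a gripper value outside its range is refused whole. The fingers move at their own pace and stop on an object; "squeeze" is the grip in N (left out, the last holds). Time passes only in rows, so rows that repeat a pose let the fingers close. It gives the time, the measured TCP pose, the force and the opening at its end, in the units of the state.
- get_obs(): the state, without advancing time (a new reading comes with each control period).
- optics.snapshot(name): name is "scene" or "top"; returns (picture, depth): 420x560x3 uint8, red, green, blue; 420x560 float32, mm along the optical axis (not along the pixel's ray), 0 where there is no reading.
- optics.camera_info(name): a dict with "intrinsics" (3x3 intrinsics, pixels), "R" (3x3) and "t" (3): a world point X has camera coordinates R X + t. Camera axes: x right, y down, z forward; pixel columns grow to the right and rows downward; lengths in mm; the calibration is good to about 2 mm. A picture is of the moment at which its call begins. camera_info takes no time and is no camera call.
- hand_in(): hands the job in, once; it reports no verdict.
The state is a dict: "clock": time; "qpos": joint angles; "dq": joint speeds; "effort": joint torques, N m; "tool_pos": TCP position; "orientation": TCP orientation; "contact_force": force on the tool from outside, world axes, zero at the start; "torque": the same for the moment, N m; "grip_width": finger opening in mm.
Only numpy, scipy, OpenCV 4.12 (cv2) and the standard library are available. Lean on these libraries where they do the work, as an engineer would, in place of code of your own. Each camera call takes 0.05 s, during which the arm holds its last target.

## Working session

There is one attempt and no reset: what is moved stays moved. The work goes in short steps, Python scripts to look and compute and a tool call to move; the robot and the scene stay as the last step left them, time stands still between calls to the robot, and variables do not carry over. Pictures are saved under pics/ and viewed, and the job is handed in when it is done.

Besides the shell and the picture viewer there is one more tool, called after ">>>" by a JSON object that holds its "op" and its "data", one argument or row to a line. step_arm: Moves the arm, as the interface text tells. Scaled input: -1 to 1 covers 0.1 m each way for a shift and 45 degrees each way for a turn. Its arguments: {"type":"object","properties":{"deltas":{"type":"array"},"squeeze":{"type":"number"}},"required":["deltas"]}

```bash
mkdir -p pics
cat > h.py <<'E'
import numpy as np,cv2
from bench import get_obs,optics,hand_in
def snap(n,tag):
    p,d=optics.snapshot(n); np.savez(f'pics/{tag}.npz',p=p,d=d); cv2.imwrite(f'pics/{tag}.png',p[:,:,::-1]); return p,d
def px(n,d,u,v,r=1):
    c=optics.camera_info(n);K=np.array(c['intrinsics']);w=d[v-r:v+r+1,u-r:u+r+1];z=np.median(w[w>0])
    X=np.array([(u-K[0,2])/K[0,0]*z,(v-K[1,2])/K[1,1]*z,z]);return np.array(c['R']).T@(X-np.array(c['t']))
def ray(n,u,v,h):
    c=optics.camera_info(n);K=np.array(c['intrinsics']);R=np.array(c['R']);t=np.array(c['t'])
    o=-R.T@t;d=R.T@np.array([(u-K[0,2])/K[0,0],(v-K[1,2])/K[1,1],1]);return o+d*(h-o[2])/d[2]
E
python3 - <<'E'
from h import *
snap('top','t0');snap('scene','s0')
print(get_obs())
for n in('top','scene'):print(optics.camera_info(n))
E
```

```text
{'clock': 0.1, 'qpos': array([ 1.06699108e+00,  5.33038123e-02,  1.61414096e+00, -1.29174199e-05,
        1.47598855e+00, -1.19017557e-01]), 'dq': array([-8.54239693e-04, -2.08926605e-03, -2.33525405e-03, -9.88958533e-04,
       -4.46597152e-05, -1.40164258e-03]), 'effort': array([ 5.91390744e-04, -3.94897449e+01, -3.71365821e+01, -8.08914024e-05,
        3.91437105e-03, -6.92543409e-07]), 'tool_pos': array([234.35491572, 578.82271194, 241.18728825]), 'orientation': array([ 1.91208429e-01,  9.81549026e-01, -8.78037523e-04, -2.75872618e-04]), 'contact_force': array([ 0.4461096 ,  0.09264609, -0.06390263]), 'torque': array([-0.04539816, -0.00855517, -0.00686867]), 'grip_width': 85.1788419585611}
{'intrinsics': array([[419.1968975 ,   0.        , 277.6972195 ],
       [  0.        , 419.1968975 , 208.99322858],
       [  0.        ,   0.        ,   1.        ]]), 'R': array([[-0.01161022, -0.99985944,  0.01209581],
       [-0.98968323,  0.00976284, -0.14293984],
       [ 0.14280166, -0.01363058, -0.98965746]]), 't': array([ 45.12063699, 608.24768891, 887.67493943])}
{'intrinsics': array([[449.3506919 ,   0.        , 278.35684851],
       [  0.        , 449.3506919 , 202.4321982 ],
       [  0.        ,   0.        ,   1.        ]]), 'R': array([[-1.56713813e-01,  9.87643993e-01,  3.50655825e-04],
       [ 5.70593375e-01,  9.08283427e-02, -8.16194470e-01],
       [-8.06141415e-01, -1.27708866e-01, -5.77777176e-01]]), 't': array([  23.79854824, -297.03716056, 1482.22079176])}
```

View pics/t0.png

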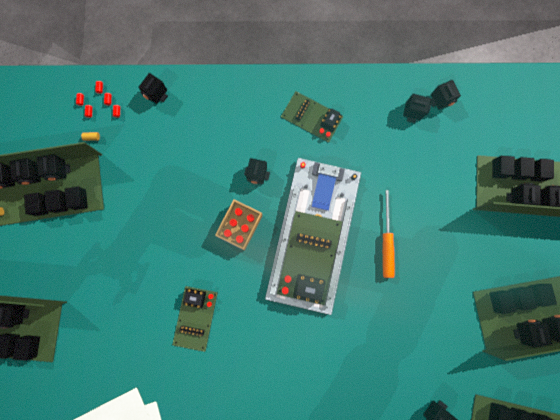

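View pics/s0.png

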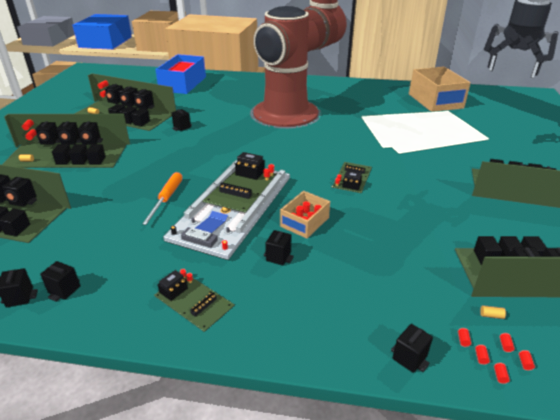

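Plate candidates in the top view are the plate in the nest at (313,245), small loose boards at (312,116) and (193,318), and large upright boards at the edges, such as (45,180). The nest one fits the description. I'll check it in a close crop.

Run:
```python
from h import *
p=np.load('pics/t0.npz')['p'][145:325,255:375,::-1]
cv2.imwrite('pics/t0c.png',cv2.resize(p,None,fx=4,fy=4,interpolation=cv2.INTER_CUBIC)[:,:])
p=cv2.rotate(np.ascontiguousarray(p),cv2.ROTATE_90_CLOCKWISE)
cv2.imwrite('pics/t0c.png',cv2.resize(p,None,fx=4.4,fy=4.4,interpolation=cv2.INTER_CUBIC))
p=np.load('pics/s0.npz')['p'][140:265,155:300,::-1]
cv2.imwrite('pics/s0c.png',cv2.resize(p,None,fx=4.5,fy=4.5,interpolation=cv2.INTER_CUBIC))
```

```text
(no output)
```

View pics/t0c.png

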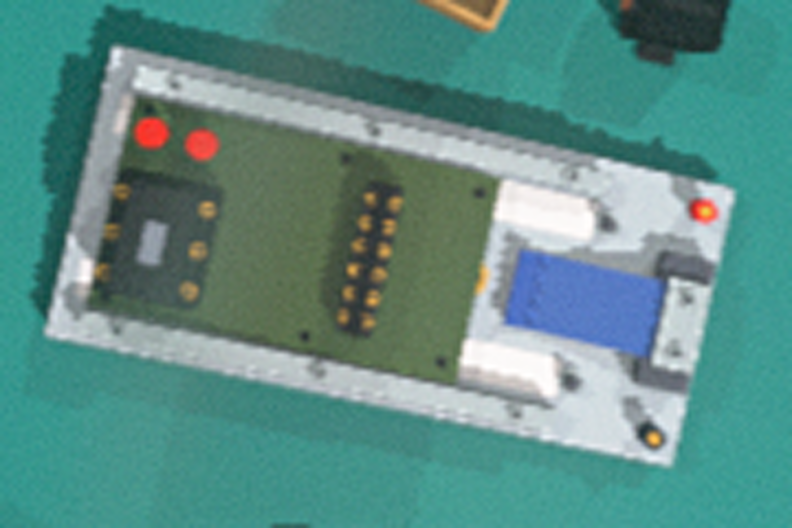

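View pics/s0c.png

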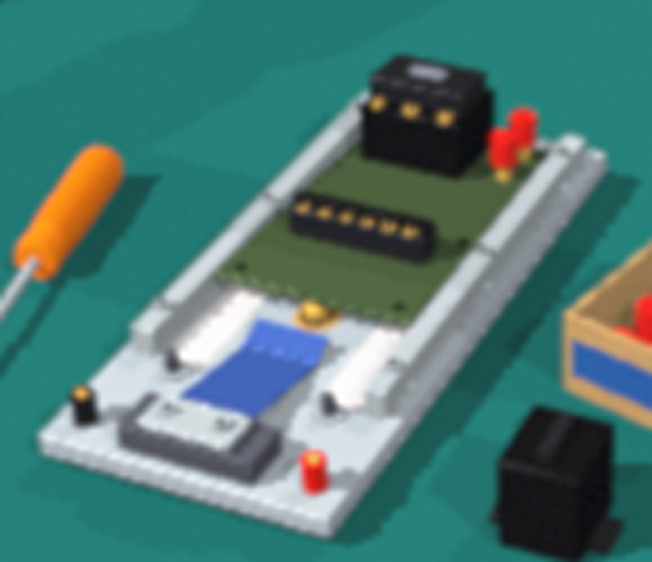

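```bash
cat >> h.py <<'E'
def rc(x,y,h): return ray('top',255+y/4.4,145+179-x/4.4,h)
E
python3 - <<'E'
from h import *
c=np.array([rc(*q,20)[:2] for q in[(115,47),(735,188),(672,466),(47,335)]])
print(c.round(1)); m=c.mean(0)
e=[c[1]-c[0],c[2]-c[3],c[1]-c[2],c[0]-c[3]]; print([np.linalg.norm(a) for a in e])
print('yaw',[np.degrees(np.arctan2(a[1],a[0])) for a in e],'center',m)
ys=[np.arctan2(e[0][1],e[0][0]),np.arctan2(e[1][1],e[1][0])];y=np.mean(ys)
R=np.array([[np.cos(y),-np.sin(y)],[np.sin(y),np.cos(y)]])
N=lambda q,h:((R.T@(rc(*q,h)[:2]-m)).round(1))
for n,q,h in[('strip rear',(340,255),40),('strip corners',(370,183),45),('sc2',(402,186),45),('sc3',(370,335),45),('sc4',(338,330),45),('noseL',(498,182),36),('noseR',(461,378),36),('contactor front L',(218,187),72),('fR',(198,305),72),('rearR',(97,295),72),('brass',(482,279),32),('springL lip',(522,250),29),('lipR',(505,322),29),('pinL',(607,220),32),('pinR',(570,382),32)]:print(n,N(q,h))
d=np.load('pics/t0.npz')['d']
for x,y_ in[(270,230),(300,200),(300,260),(440,250),(420,300),(370,260),(150,243),(230,125)]:
  print((x,y_),px('top',d,int(255+y_/4.4),int(324-x/4.4)).round(1))
E
```

```text
[[ 414.    67.1]
 [ 733.6   -9.6]
 [ 698.3 -155.3]
 [ 378.8  -76.7]]
[np.float64(328.7238234555747), np.float64(329.01306952855657), np.float64(149.83669741476757), np.float64(148.05597865264667)]
yaw [np.float64(-13.501475652818101), np.float64(-13.811732383925902), np.float64(76.37876353979935), np.float64(76.26725475366347)] center [556.19463604 -43.62530998]
strip rear [-32.1  -2.2]
strip corners [-26.   36.4]
sc2 [-10.1  38.5]
sc3 [ -8.9 -37.6]
sc4 [-25.1 -38.4]
noseL [38.1 50.8]
noseR [ 42.2 -50.4]
contactor front L [-98.8  19.8]
fR [-95.3 -37.3]
rearR [-142.6  -42.6]
brass [41.9  0.6]
springL lip [59.2 19.3]
lipR [ 59.  -18.6]
pinL [98.5 44. ]
pinR [ 98.5 -41.4]
(270, 230) [491.4 -25.1  30. ]
(300, 200) [506.9  -9.9  30.8]
(300, 260) [506.6 -41.   30. ]
(440, 250) [575.4 -35.6  34.2]
(420, 300) [566.1 -62.1  34.8]
(370, 260) [540.6 -39.7  52.2]
(150, 243) [434.6 -26.4  76.1]
(230, 125) [472.3  28.2  27.2]
```

>>> {"op": "step_arm", "data": {
  "deltas": [
    {"x":-0.3,"y":-0.28,"grip":1},
    {"x":-0.6,"y":-0.57,"grip":1},
    {"x":-0.85,"y":-0.8,"grip":1},
    {"x":-0.98,"y":-0.93,"grip":1}
  ],
  "squeeze": 60
}}

```text
invalid input at $.deltas[0]: expected keys x, y, z, rx, ry, rz, grip
```

>>> {"op": "step_arm", "data": {
  "deltas": [
    {"x":-0.3,"y":-0.28,"grip":1},
    {"x":-0.6,"y":-0.57,"grip":1},
    {"x":-0.85,"y":-0.8,"grip":1},
    {"x":-0.98,"y":-0.93,"grip":1}
  ]
}}

```text
invalid input at $.deltas[0]: expected keys x, y, z, rx, ry, rz, grip
```

>>> {"op": "step_arm", "data": {
  "deltas": [
    {"x":-0.3,"y":-0.28,"grip":1},
    {"x":-0.6,"y":-0.57,"grip":1},
    {"x":-0.85,"y":-0.8,"grip":1},
    {"x":-0.98,"y":-0.93,"grip":1}
  ]
}}

```text
invalid input at $.deltas[0]: expected keys x, y, z, rx, ry, rz, grip
```

>>> {"op": "step_arm", "data": {
  "deltas": [
    {"x":-0.3,"y":-0.28,"grip":1},
    {"x":-0.6,"y":-0.57,"grip":1},
    {"x":-0.85,"y":-0.8,"grip":1},
    {"x":-0.98,"y":-0.93,"grip":1},
    {"x":-0.98,"y":-0.93,"grip":1},
    {"x":-0.98,"y":-0.93,"grip":1}
  ]
}}

```text
invalid input at $.deltas[0]: expected keys x, y, z, rx, ry, rz, grip
```

>>> {"op": "step_arm", "data": {
  "deltas": [
    {"x":-0.3,"y":-0.28,"z":0,"rx":0,"ry":0,"rz":0,"grip":1},
    {"x":-0.6,"y":-0.57,"z":0,"rx":0,"ry":0,"rz":0,"grip":1},
    {"x":-0.85,"y":-0.8,"z":0,"rx":0,"ry":0,"rz":0,"grip":1},
    {"x":-0.98,"y":-0.93,"z":0,"rx":0,"ry":0,"rz":0,"grip":1}
  ],
  "squeeze": 60
}}

```text
clock: 0.43
tool_pos: [291.3, 453.5, 241.4]
orientation: [0.192, 0.981, -0.001, 0.0]
contact_force: [0.3, -0.0, 1.4]
grip_width: 38.7
```

>>> {"op": "step_arm", "data": {
  "deltas": [
    {"x":-0.3,"y":-0.28,"z":0,"rx":0,"ry":0,"rz":0,"grip":1},
    {"x":-0.6,"y":-0.57,"z":0,"rx":0,"ry":0,"rz":0,"grip":1},
    {"x":-0.85,"y":-0.8,"z":0,"rx":0,"ry":0,"rz":0,"grip":1},
    {"x":-0.98,"y":-0.93,"z":0,"rx":0,"ry":0,"rz":0,"grip":1}
  ]
}}

```text
clock: 0.77
tool_pos: [347.2, 330.4, 241.8]
orientation: [0.192, 0.981, -0.001, 0.0]
contact_force: [0.5, -0.2, -0.5]
grip_width: -0.2
```

>>> {"op": "step_arm", "data": {
  "deltas": [
    {"x":-0.3,"y":-0.28,"z":0,"rx":0,"ry":0,"rz":0,"grip":1},
    {"x":-0.6,"y":-0.57,"z":0,"rx":0,"ry":0,"rz":0,"grip":1},
    {"x":-0.85,"y":-0.8,"z":0,"rx":0,"ry":0,"rz":0,"grip":1},
    {"x":-0.98,"y":-0.93,"z":0,"rx":0,"ry":0,"rz":0,"grip":1}
  ]
}}

```text
clock: 1.1
tool_pos: [403.1, 207.4, 241.9]
orientation: [0.193, 0.981, -0.001, 0.0]
contact_force: [0.3, -0.3, 0.6]
grip_width: -0.0
```

>>> {"op": "step_arm", "data": {
  "deltas": [
    {"x":-0.3,"y":-0.28,"z":0,"rx":0,"ry":0,"rz":0,"grip":1},
    {"x":-0.6,"y":-0.57,"z":0,"rx":0,"ry":0,"rz":0,"grip":1},
    {"x":-0.85,"y":-0.8,"z":0,"rx":0,"ry":0,"rz":0,"grip":1},
    {"x":-0.98,"y":-0.93,"z":0,"rx":0,"ry":0,"rz":0,"grip":1},
    {"x":-0.98,"y":-0.93,"z":0,"rx":0,"ry":0,"rz":0,"grip":1},
    {"x":-0.98,"y":-0.93,"z":0,"rx":0,"ry":0,"rz":0,"grip":1}
  ]
}}

```text
clock: 1.6
tool_pos: [458.2, 86.7, 241.8]
orientation: [0.192, 0.981, 0.0, -0.001]
contact_force: [-0.0, -0.1, 0.3]
grip_width: -0.0
```

>>> {"op": "step_arm", "data": {
  "deltas": [
    {"x":-0.3,"y":-0.27,"z":0.2,"rx":0,"ry":0,"rz":-0.1,"grip":1},
    {"x":-0.55,"y":-0.5,"z":0.45,"rx":0,"ry":0,"rz":-0.19,"grip":1},
    {"x":-0.8,"y":-0.72,"z":0.7,"rx":0,"ry":0,"rz":-0.19,"grip":1},
    {"x":-0.98,"y":-0.9,"z":0.9,"rx":0,"ry":0,"rz":-0.19,"grip":1},
    {"x":-0.98,"y":-0.9,"z":0.9,"rx":0,"ry":0,"rz":-0.19,"grip":1},
    {"x":-0.98,"y":-0.9,"z":0.9,"rx":0,"ry":0,"rz":-0.19,"grip":1}
  ]
}}

```text
clock: 2.1
tool_pos: [514.2, -32.2, 150.2]
orientation: [0.118, 0.993, 0.001, -0.002]
contact_force: [-0.3, -0.8, 0.3]
grip_width: 0.2
```

Run:
```python
from h import *
p,d=snap('scene','s1')
cv2.imwrite('pics/s1c.png',cv2.resize(p[60:265,140:340,::-1],None,fx=2.9,fy=2.9,interpolation=cv2.INTER_CUBIC))
o=get_obs();q=o['tool_pos'];y=np.radians(-13.66);R=np.array([[np.cos(y),-np.sin(y)],[np.sin(y),np.cos(y)]])
print(o['tool_pos'],o['orientation'],o['contact_force'],R.T@(q[:2]-[556.2,-43.6]))
from scipy.spatial.transform import Rotation as T
print(T.from_quat(o['orientation']).as_matrix())
```

```text
[514.92652578 -31.70099221 151.81033475] [ 1.17173291e-01  9.93111089e-01  4.28109358e-04 -7.75400861e-04] [-0.18449066  0.73754087 -0.16988219] [-42.91608964   1.81529896]
[[-9.72539637e-01  2.32732853e-01 -1.43979242e-03]
 [ 2.32731525e-01  9.72540473e-01  1.03203284e-03]
 [ 1.64044435e-03  6.68607760e-04 -9.99998431e-01]]
```

View pics/s1c.png

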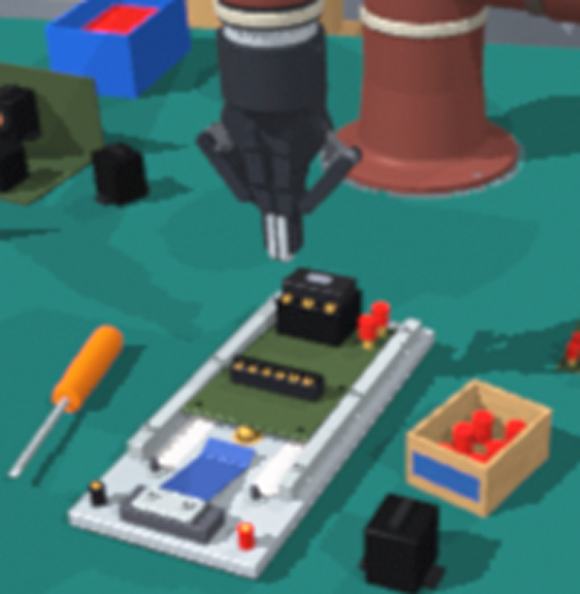

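>>> {"op": "step_arm", "data": {
  "deltas": [
    {"x":0,"y":-0.02,"z":0.35,"rx":0,"ry":0,"rz":0,"grip":1},
    {"x":0,"y":-0.02,"z":0.7,"rx":0,"ry":0,"rz":0,"grip":1},
    {"x":0,"y":-0.02,"z":0.9,"rx":0,"ry":0,"rz":0,"grip":1},
    {"x":0,"y":-0.02,"z":0.98,"rx":0,"ry":0,"rz":0,"grip":1},
    {"x":0,"y":-0.02,"z":0.98,"rx":0,"ry":0,"rz":0,"grip":1},
    {"x":0,"y":-0.02,"z":0.98,"rx":0,"ry":0,"rz":0,"grip":1}
  ]
}}

```text
clock: 2.65
tool_pos: [515.9, -34.0, 56.0]
orientation: [0.117, 0.993, -0.0, 0.001]
contact_force: [0.4, -0.2, -0.1]
grip_width: -0.0
```

Run:
```python
from h import *
p,d=snap('scene','s2')
cv2.imwrite('pics/s2c.png',cv2.resize(p[90:265,150:310,::-1],None,fx=3.4,fy=3.4,interpolation=cv2.INTER_CUBIC))
o=get_obs();q=o['tool_pos'];y=np.radians(-13.66);R=np.array([[np.cos(y),-np.sin(y)],[np.sin(y),np.cos(y)]])
print(o['tool_pos'],o['orientation'],o['contact_force'],R.T@(q[:2]-[556.2,-43.6]))
```

```text
[516.58448882 -34.36501715  56.80399566] [ 1.16913128e-01  9.93140043e-01 -1.17150105e-04  2.04018687e-03] [-0.06202021 -0.08706171  0.22347852] [-40.67588772  -0.38182773]
```

View pics/s2c.png

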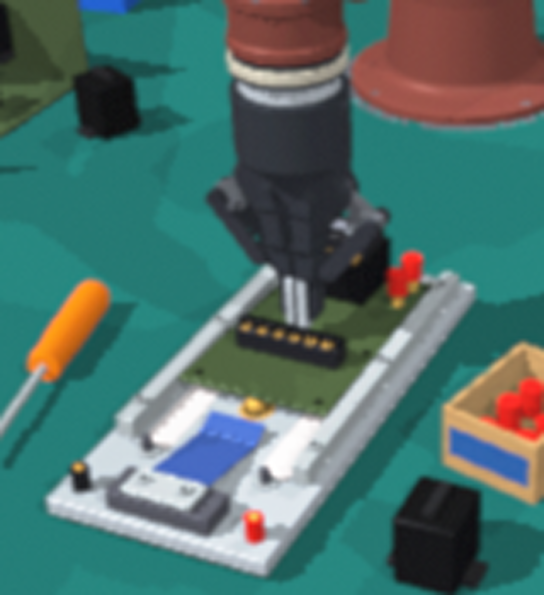

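>>> {"op": "step_arm", "data": {
  "deltas": [
    {"x":0,"y":0,"z":0.04,"rx":0,"ry":0,"rz":0,"grip":1},
    {"x":0,"y":0,"z":0.08,"rx":0,"ry":0,"rz":0,"grip":1},
    {"x":0,"y":0,"z":0.12,"rx":0,"ry":0,"rz":0,"grip":1},
    {"x":0,"y":0,"z":0.12,"rx":0,"ry":0,"rz":0,"grip":1}
  ]
}}

```text
clock: 3.03
tool_pos: [515.1, -34.9, 42.2]
orientation: [0.118, 0.993, -0.0, 0.0]
contact_force: [0.3, 0.2, 2.9]
grip_width: 0.3
```

>>> {"op": "step_arm", "data": {
  "deltas": [
    {"x":0,"y":0,"z":0.02,"rx":0,"ry":0,"rz":0,"grip":1},
    {"x":0,"y":0,"z":0.04,"rx":0,"ry":0,"rz":0,"grip":1},
    {"x":0,"y":0,"z":0.04,"rx":0,"ry":0,"rz":0,"grip":1}
  ]
}}

```text
clock: 3.28
tool_pos: [515.5, -35.0, 39.0]
orientation: [0.118, 0.993, -0.0, 0.001]
contact_force: [-2.5, 1.6, 7.2]
grip_width: -0.1
```

>>> {"op": "step_arm", "data": {
  "deltas": [
    {"x":0,"y":0,"z":0.02,"rx":0,"ry":0,"rz":0,"grip":1},
    {"x":0,"y":0,"z":0.04,"rx":0,"ry":0,"rz":0,"grip":1},
    {"x":0,"y":0,"z":0.04,"rx":0,"ry":0,"rz":0,"grip":1}
  ]
}}

```text
clock: 3.53
tool_pos: [516.1, -35.1, 35.9]
orientation: [0.118, 0.993, -0.0, 0.001]
contact_force: [-2.8, 1.5, 11.4]
grip_width: 0.1
```

>>> {"op": "step_arm", "data": {
  "deltas": [
    {"x":0,"y":0,"z":0.02,"rx":0,"ry":0,"rz":0,"grip":1},
    {"x":0,"y":0,"z":0.02,"rx":0,"ry":0,"rz":0,"grip":1}
  ]
}}

```text
clock: 3.7
tool_pos: [517.2, -35.3, 35.2]
orientation: [0.118, 0.993, -0.0, 0.002]
contact_force: [-1.3, 0.7, 11.7]
grip_width: 0.0
```

>>> {"op": "step_arm", "data": {
  "deltas": [
    {"x":0,"y":0,"z":0.02,"rx":0,"ry":0,"rz":0,"grip":1},
    {"x":0,"y":0,"z":0.02,"rx":0,"ry":0,"rz":0,"grip":1},
    {"x":0,"y":0,"z":0.02,"rx":0,"ry":0,"rz":0,"grip":1}
  ]
}}

```text
clock: 3.95
tool_pos: [518.5, -35.6, 35.0]
orientation: [0.118, 0.993, -0.0, 0.003]
contact_force: [-4.1, 0.8, 20.4]
grip_width: -0.0
```

Run:
```python
from h import *
p,d=snap('scene','s3')
cv2.imwrite('pics/s3c.png',cv2.resize(p[140:265,155:300,::-1],None,fx=4.5,fy=4.5,interpolation=cv2.INTER_CUBIC))
o=get_obs();q=o['tool_pos'];y=np.radians(-13.66);R=np.array([[np.cos(y),-np.sin(y)],[np.sin(y),np.cos(y)]])
print(o['tool_pos'],o['contact_force'],R.T@(q[:2]-[556.2,-43.6]))
```

```text
[518.54268678 -35.65656008  34.96186316] [-3.55384029  1.74212667 20.45827899] [-38.46806835  -1.17439069]
```

View pics/s3c.png

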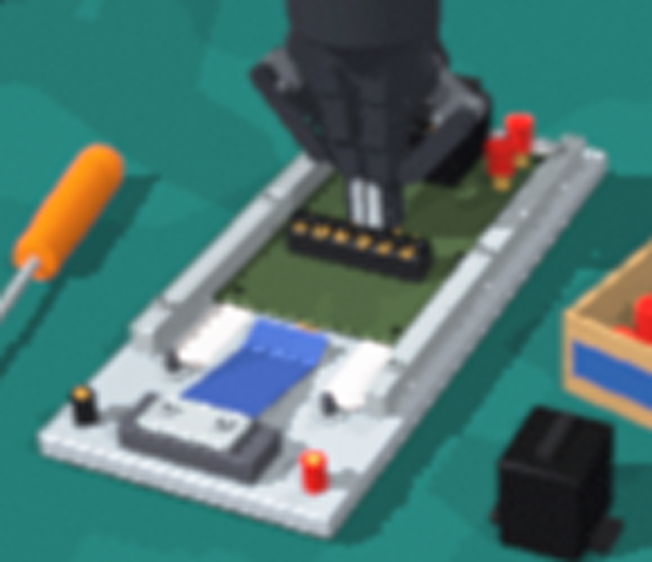

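>>> {"op": "step_arm", "data": {
  "deltas": [
    {"x":-0.03,"y":0,"z":0,"rx":0,"ry":0,"rz":0,"grip":1},
    {"x":-0.06,"y":0,"z":0,"rx":0,"ry":0,"rz":0,"grip":1},
    {"x":-0.09,"y":0,"z":0,"rx":0,"ry":0,"rz":0,"grip":1},
    {"x":-0.12,"y":0,"z":0,"rx":0,"ry":0,"rz":0,"grip":1}
  ]
}}

```text
clock: 4.33
tool_pos: [529.5, -38.3, 34.9]
orientation: [0.118, 0.993, -0.0, 0.002]
contact_force: [-7.4, 0.7, 22.5]
grip_width: 0.1
```

>>> {"op": "step_arm", "data": {
  "deltas": [
    {"x":-0.03,"y":0,"z":0,"rx":0,"ry":0,"rz":0,"grip":1},
    {"x":-0.06,"y":0,"z":0,"rx":0,"ry":0,"rz":0,"grip":1}
  ]
}}

```text
clock: 4.5
tool_pos: [535.3, -39.6, 35.0]
orientation: [0.118, 0.993, -0.0, 0.002]
contact_force: [-6.4, 1.4, 22.4]
grip_width: -0.4
```

Run:
```python
from h import *
p,d=snap('scene','s4')
cv2.imwrite('pics/s4c.png',cv2.resize(p[140:265,155:300,::-1],None,fx=4.5,fy=4.5,interpolation=cv2.INTER_CUBIC))
o=get_obs();q=o['tool_pos'];y=np.radians(-13.66);R=np.array([[np.cos(y),-np.sin(y)],[np.sin(y),np.cos(y)]])
print(o['tool_pos'],o['contact_force'],R.T@(q[:2]-[556.2,-43.6]))
```

```text
[536.34124061 -39.9272443   34.9936197 ] [-1.38385516  0.54167421 19.03704878] [-20.16439636  -1.12097206]
```

View pics/s4c.png

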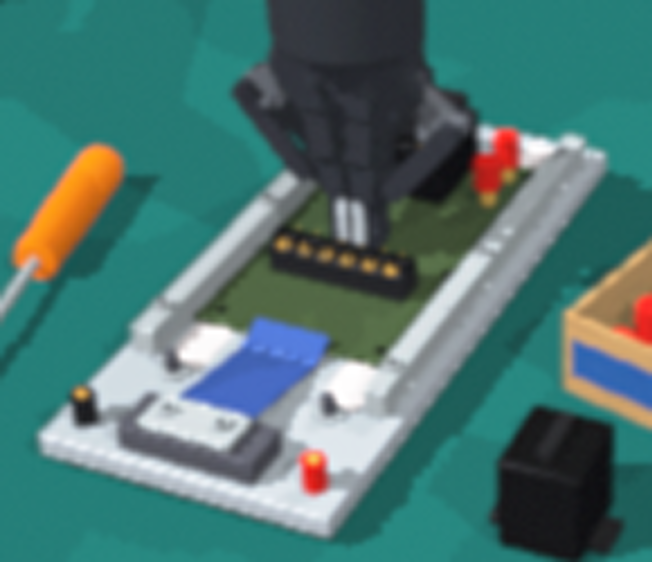

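The plate moves with the fingers. It is flat, and its nose is just under the lip near (290,345) in the crop. I'll keep sliding.

>>> {"op": "step_arm", "data": {
  "deltas": [
    {"x":-0.03,"y":0,"z":0,"rx":0,"ry":0,"rz":0,"grip":1},
    {"x":-0.06,"y":0,"z":0,"rx":0,"ry":0,"rz":0,"grip":1},
    {"x":-0.09,"y":0,"z":0,"rx":0,"ry":0,"rz":0,"grip":1},
    {"x":-0.12,"y":0,"z":0,"rx":0,"ry":0,"rz":0,"grip":1}
  ]
}}

```text
clock: 4.88
tool_pos: [546.2, -42.2, 34.9]
orientation: [0.118, 0.993, -0.0, 0.001]
contact_force: [-13.7, 3.0, 25.8]
grip_width: -0.1
```

>>> {"op": "step_arm", "data": {
  "deltas": [
    {"x":-0.03,"y":0,"z":0,"rx":0,"ry":0,"rz":0,"grip":1},
    {"x":-0.06,"y":0,"z":0,"rx":0,"ry":0,"rz":0,"grip":1},
    {"x":-0.09,"y":0,"z":0,"rx":0,"ry":0,"rz":0,"grip":1}
  ]
}}

```text
clock: 5.13
tool_pos: [553.1, -43.8, 34.9]
orientation: [0.117, 0.993, 0.0, -0.002]
contact_force: [-14.2, 3.4, 28.7]
grip_width: 0.0
```

Run:
```python
from h import *
p,d=snap('scene','s5')
cv2.imwrite('pics/s5c.png',cv2.resize(p[140:265,155:300,::-1],None,fx=4.5,fy=4.5,interpolation=cv2.INTER_CUBIC))
o=get_obs();q=o['tool_pos'];y=np.radians(-13.66);R=np.array([[np.cos(y),-np.sin(y)],[np.sin(y),np.cos(y)]])
print(o['tool_pos'],o['contact_force'],R.T@(q[:2]-[556.2,-43.6]))
```

```text
[554.5239321  -44.11140099  34.93514662] [-8.80286121  1.81763716 23.90236307] [-1.50788666 -0.89275551]
```

View pics/s5c.png

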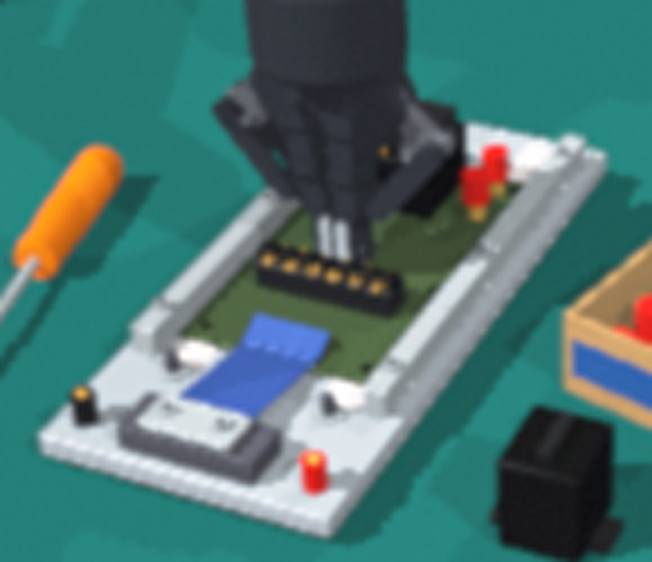

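>>> {"op": "step_arm", "data": {
  "deltas": [
    {"x":-0.03,"y":0,"z":0,"rx":0,"ry":0,"rz":0,"grip":1},
    {"x":-0.06,"y":0,"z":0,"rx":0,"ry":0,"rz":0,"grip":1},
    {"x":-0.09,"y":0,"z":0,"rx":0,"ry":0,"rz":0,"grip":1},
    {"x":-0.12,"y":0,"z":0,"rx":0,"ry":0,"rz":0,"grip":1}
  ]
}}

```text
clock: 5.52
tool_pos: [565.5, -46.8, 34.9]
orientation: [0.117, 0.993, 0.0, -0.0]
contact_force: [-12.6, 3.4, 27.6]
grip_width: -0.0
```

>>> {"op": "step_arm", "data": {
  "deltas": [
    {"x":-0.02,"y":0,"z":0,"rx":0,"ry":0,"rz":0,"grip":1},
    {"x":-0.04,"y":0,"z":0,"rx":0,"ry":0,"rz":0,"grip":1},
    {"x":-0.04,"y":0,"z":0,"rx":0,"ry":0,"rz":0,"grip":1}
  ]
}}

```text
clock: 5.77
tool_pos: [570.6, -48.0, 35.0]
orientation: [0.117, 0.993, -0.0, 0.001]
contact_force: [-7.7, 0.8, 22.8]
grip_width: -0.3
```

>>> {"op": "step_arm", "data": {
  "deltas": [
    {"x":-0.02,"y":0,"z":0,"rx":0,"ry":0,"rz":0,"grip":1},
    {"x":-0.02,"y":0,"z":0,"rx":0,"ry":0,"rz":0,"grip":1}
  ]
}}

```text
clock: 5.93
tool_pos: [572.5, -48.5, 34.9]
orientation: [0.117, 0.993, -0.0, 0.001]
contact_force: [-7.9, 1.5, 23.1]
grip_width: 0.1
```

>>> {"op": "step_arm", "data": {
  "deltas": [
    {"x":-0.02,"y":0,"z":0,"rx":0,"ry":0,"rz":0,"grip":1},
    {"x":-0.02,"y":0,"z":0,"rx":0,"ry":0,"rz":0,"grip":1}
  ]
}}

```text
clock: 6.1
tool_pos: [572.8, -48.6, 34.9]
orientation: [0.117, 0.993, 0.0, -0.001]
contact_force: [-15.5, 2.6, 30.7]
grip_width: -0.3
```

>>> {"op": "step_arm", "data": {
  "deltas": [
    {"x":-0.02,"y":0,"z":0,"rx":0,"ry":0,"rz":0,"grip":1},
    {"x":-0.02,"y":0,"z":0,"rx":0,"ry":0,"rz":0,"grip":1}
  ]
}}

```text
clock: 6.27
tool_pos: [573.0, -48.6, 34.9]
orientation: [0.117, 0.993, 0.0, -0.004]
contact_force: [-21.7, 5.3, 34.9]
grip_width: -0.2
```

Run:
```python
from h import *
p,d=snap('scene','s6')
cv2.imwrite('pics/s6c.png',cv2.resize(p[140:265,155:300,::-1],None,fx=4.5,fy=4.5,interpolation=cv2.INTER_CUBIC))
o=get_obs();q=o['tool_pos'];y=np.radians(-13.66);R=np.array([[np.cos(y),-np.sin(y)],[np.sin(y),np.cos(y)]])
print(o['tool_pos'],o['contact_force'],R.T@(q[:2]-[556.2,-43.6]))
```

```text
[572.9883113  -48.55983187  34.91740969] [-22.11150838   4.68367803  35.4384997 ] [17.48475394 -0.85481463]
```

View pics/s6c.png

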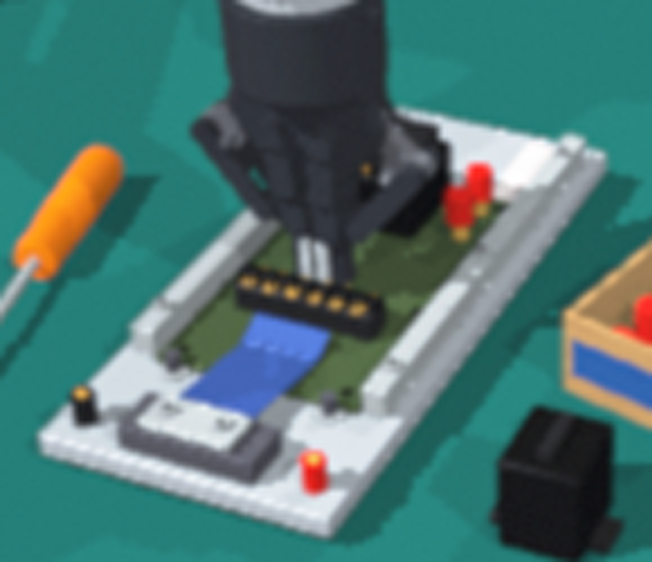

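>>> {"op": "step_arm", "data": {
  "deltas": [
    {"x":0.01,"y":0,"z":-0.02,"rx":0,"ry":0,"rz":0,"grip":1},
    {"x":0.02,"y":0,"z":-0.03,"rx":0,"ry":0,"rz":0,"grip":1},
    {"x":0.02,"y":0,"z":-0.03,"rx":0,"ry":0,"rz":0,"grip":1}
  ]
}}

```text
clock: 6.57
tool_pos: [572.7, -48.5, 35.0]
orientation: [0.118, 0.993, 0.0, 0.0]
contact_force: [-3.9, 1.7, 11.8]
grip_width: -0.0
```

>>> {"op": "step_arm", "data": {
  "deltas": [
    {"x":0.0,"y":0,"z":-0.02,"rx":0,"ry":0,"rz":0,"grip":1},
    {"x":0.0,"y":0,"z":-0.02,"rx":0,"ry":0,"rz":0,"grip":1}
  ]
}}

```text
clock: 6.73
tool_pos: [572.4, -48.7, 35.5]
orientation: [0.118, 0.993, -0.0, 0.0]
contact_force: [0.9, 0.6, -0.0]
grip_width: -0.1
```

>>> {"op": "step_arm", "data": {
  "deltas": [
    {"x":0.0,"y":0,"z":-0.03,"rx":0,"ry":0,"rz":0,"grip":1},
    {"x":0.03,"y":0,"z":-0.06,"rx":0,"ry":0,"rz":0,"grip":1},
    {"x":0.06,"y":0,"z":-0.15,"rx":0,"ry":0,"rz":0,"grip":1},
    {"x":0.06,"y":0,"z":-0.4,"rx":0,"ry":0,"rz":0,"grip":1},
    {"x":0.06,"y":0,"z":-0.7,"rx":0,"ry":0,"rz":0,"grip":1},
    {"x":0.06,"y":0,"z":-1,"rx":0,"ry":0,"rz":0,"grip":1},
    {"x":0.06,"y":0,"z":-1,"rx":0,"ry":0,"rz":0,"grip":1}
  ]
}}

```text
clock: 7.32
tool_pos: [570.4, -48.0, 143.4]
orientation: [0.117, 0.993, -0.001, 0.006]
contact_force: [1.5, -0.8, 1.0]
grip_width: 0.1
```

>>> {"op": "step_arm", "data": {
  "deltas": [
    {"x":0.4,"y":0,"z":-0.2,"rx":0,"ry":0,"rz":0,"grip":1},
    {"x":0.7,"y":0,"z":-0.4,"rx":0,"ry":0,"rz":0,"grip":1},
    {"x":1,"y":0,"z":-0.6,"rx":0,"ry":0,"rz":0,"grip":1},
    {"x":1,"y":0,"z":-0.6,"rx":0,"ry":0,"rz":0,"grip":1}
  ]
}}

```text
clock: 7.65
tool_pos: [467.8, -23.1, 199.9]
orientation: [0.117, 0.993, -0.0, 0.003]
contact_force: [0.7, 0.2, 1.3]
grip_width: 0.3
```

Run:
```python
from h import *
p,d=snap('scene','s7')
a=cv2.resize(p[150:265,155:300,::-1],None,fx=5,fy=5,interpolation=cv2.INTER_CUBIC)
cv2.imwrite('pics/s7c.png',a)
p,d=snap('top','t7')
p=cv2.rotate(np.ascontiguousarray(p[145:325,255:375,::-1]),cv2.ROTATE_90_CLOCKWISE)
cv2.imwrite('pics/t7c.png',cv2.resize(p,None,fx=4.4,fy=4.4,interpolation=cv2.INTER_CUBIC))
print(get_obs()['tool_pos'],get_obs()['contact_force'])
```

```text
[469.26999366 -23.79011016 196.81044712] [0.28509933 0.18476085 0.74377876]
```

View pics/s7c.png

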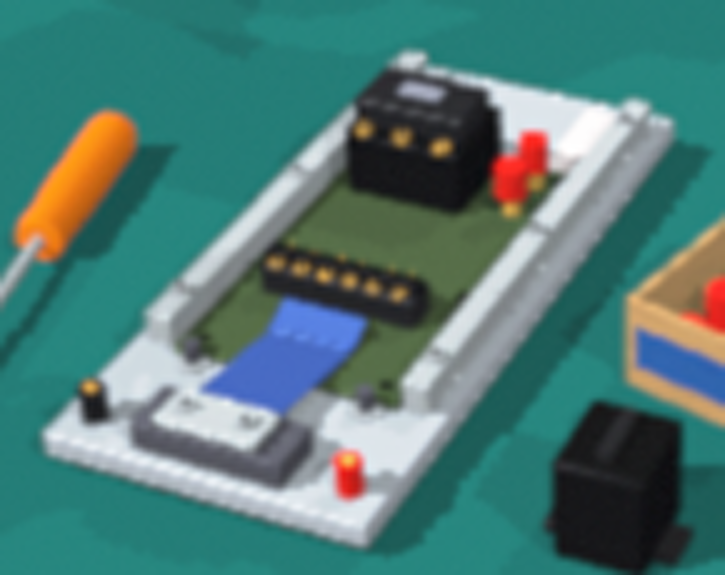

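View pics/t7c.png

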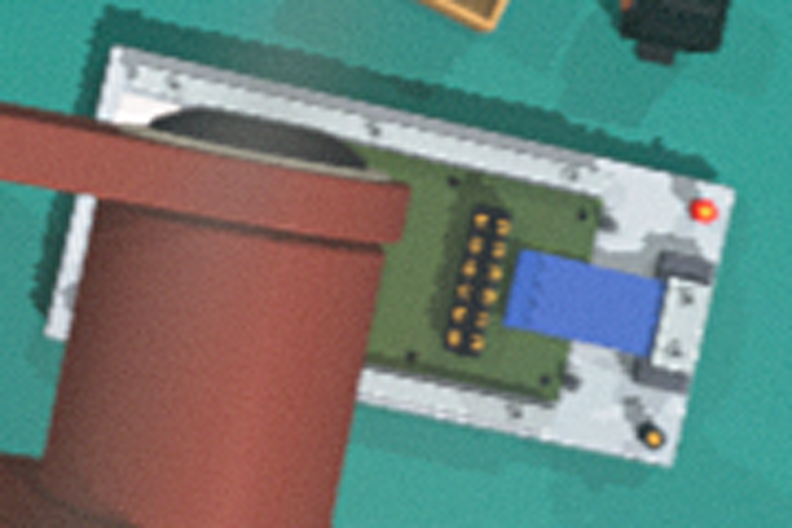

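Run:
```python
from h import *
y=np.radians(-13.66);R=np.array([[np.cos(y),-np.sin(y)],[np.sin(y),np.cos(y)]])
N=lambda q,h:((R.T@(rc(*q,h)[:2]-[556.2,-43.6])).round(1))
for n,q,h in[('sc rearL',(478,206),45),('frontL',(512,210),45),('fR',(481,355),45),('rR',(446,348),45),('noseL',(601,199),24),('noseR',(558,402),24)]:print(n,N(q,h))
d=np.load('pics/t7.npz')['d']
for x,y_ in[(560,215),(580,230),(530,365),(500,370),(430,200),(420,300),(400,330)]:
  print((x,y_),px('top',d,int(255+y_/4.4),int(324-x/4.4)).round(1))
```

```text
sc rearL [29.6 37. ]
frontL [46.9 38.8]
fR [ 48.1 -35.8]
rR [ 29.9 -36.1]
noseL [94.6 53.7]
noseR [ 96.4 -53.8]
(560, 215) [640.7 -19.6  25. ]
(580, 230) [650.1 -29.1  23.6]
(530, 365) [623.9 -96.8  24.5]
(500, 370) [ 607.7 -100.8   24.5]
(430, 200) [572.1 -11.5  25. ]
(420, 300) [567.1 -63.3  25. ]
(400, 330) [555.7 -78.9  24.2]
```

```bash
python3 -c "
from h import *
o=get_obs();print(o['contact_force'],abs(o['dq']).max(),o['clock']);print(hand_in())"
```

```text
[0.28509933 0.18476085 0.74377876] 0.06635148993440121 7.75
the job is handed in; nothing more can be done
None
```

The plate is loaded, and I handed the job in at about 7.8 s; no verdict was reported.

**What I did:** With the fingers closed, I pressed the plate flat behind the terminal strip at about 20 N. I then slid it under the leaf spring until it stopped against the pins. There the push rose to about 22 N with no further movement. I took the load off before lifting clear, so the fingers would not drag the plate back.

**Last checks:**
- **Height:** the plate's top face read 23.6–25 mm in depth, so it is flat (24 mm expected).
- **Position:** the front edge measured at nest x = 94.6 mm on the left and 96.4 mm on the right, against a stop at 97 mm. That is inside the 4 mm limit, but the camera calibration is only good to about 2 mm.
- **Leaf spring:** it looks to be riding on the plate in the pictures. I did not measure the height of its bend.
- **Surroundings:** the transducer, box and screwdriver look to be where they were, though I did not measure them. The robot is clear, with no contact force.

One thing I didn't wait out: the arm was still settling slightly at the last reading (largest joint speed 0.07 rad/s).

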